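# Third click on the microscope lamp's filter lever

## Task

Set the filter on the microscope's lamp box by pushing its orange slide lever with a fingertip, without pinching it: first push the lever all the way home against its stop at the red-dot end, then push it back the other way three clicks, so that it rests in the third notch from home (the blue dot), never going beyond that notch. Then take the hand away, and leave the bottles, dishes and other loose things standing where they are.

Things in the scene. Friction and masses are not known exactly. Their poses are not given: they have to be found in the camera images.
- lampbox: cream lamp box, fixed: 160 (x) x 240 (y) x 50 mm (z), black panel with lever and dots on top. Origin: centre of its underside, z up. The lever slides along box +y, away from home; its line is at box x -30 mm, its centre at box y = -40 mm + joint value. A dark round light port, 52 mm across, 18 mm tall, stands on the top at box x +48, y +60 mm
- lever (a joint): travel of the orange lever from its home stop (0) along box +y, in m, to 0.080. Sprung notches at 0, 0.016, 0.032, 0.048 (third), 0.064, 0.080. Leaving one takes about 5 N; past the ridge half-way (8 mm) the push vanishes and the lever snaps up to 8 mm ahead by itself into the next notch and stays. It starts in or near the first or second notch
- red_dot (a point): red dot on the box's top, 8 mm across, beside the lever's centre when it is home; the first of six dots 16 mm apart along box +y, one per notch: red (home), white, white, blue, white, white
- blue_dot (a point): blue dot on the box's top, 8 mm across, beside the lever's centre when it is in the third notch
- face_home: the lever's flat upright side that faces home (box -y), pushed to move it away from home: 32 mm wide along box x, 34 mm tall; origin at the centre of that face, 79 mm above the table (face from 62 to 96 mm, white crest to 101 mm); axes as the lamp box's. The lever is 14 mm thick between its two faces; the box's top beside it is free, 50 mm above the table
- face_far: the opposite flat side of the lever, facing away from home (box +y), pushed to bring it home: same size; origin at the centre of that face, 79 mm above the table; axes as the lamp box's
- oil: small amber immersion-oil bottle, 26 mm diameter, 58 mm tall, loose on the lamp box's top; origin at its underside. To be left alone
- slidebox: blue box of microscope slides, 87 x 102 x 34 mm, loose on the table; origin at its underside. To be left alone
- stain: white bottle with red cap, 48 mm diameter, 110 mm tall, loose on the table; origin at its underside. To be left alone
- beaker: glass beaker, 68 mm diameter, 85 mm tall, loose on the table; origin at its underside. To be left alone
- tally: round steel hand tally counter, 44 mm diameter, 36 mm tall, loose on the table; origin at its underside. To be left alone
- petri: shut petri dish, 93 mm diameter, 16 mm tall, loose on the table; origin at its underside. To be left alone
- eraser: white eraser, 50 x 22 x 14 mm, loose on the table; origin at its underside. To be left alone

How it is judged:
On the way, in this order (a step that is already met when the one before it is completed fails the run):
1. the lever is pushed home against its stop (value of joint lever below 0.0035 m), for 0.1 s.
2. the lever sits in the third notch from home (value of joint lever between 0.0445 and 0.0515 m), for 0.2 s.
At the end, for the whole second after the job is handed in: the lever is at rest in its third notch (0.048 m from home, within 3.5 mm), after having been home, and every loose thing is within 20 mm of where it stood (all of step 2 and velocity of joint lever between -0.01 and 0.01 m/s and distance of each of oil, slidebox, stain, beaker, tally, petri, eraser from where it was at the start of the episode below 0.02 m); the robot touches nothing.
It fails at once if the lever goes beyond the third notch, over the ridge towards the fourth (value of joint lever above 0.0565 m).
It fails at once if the lever is pinched (both of its flat sides pressed by the fingers at once) (contact force between the fingers and face_home above 2 N and contact force between the fingers and face_far above 2 N).
It fails at once if a loose thing is lifted, carried or knocked away (distance of any of oil, slidebox, stain, beaker, tally, petri, eraser from where it was at the start of the episode above 0.03 m).
It also fails if it takes over 56 s, if anything falls off the work surface, if the arm or the gripper's body presses on something with over 40 N, if the wrist force passes 120 N, or if a joint passes its speed limit or range.

## Robot

A 6-joint arm with a two-finger parallel gripper is mounted at the origin on the work surface. World frame = base frame: x ahead of the robot, y to its left, z up, the work surface at z = 0. Lengths are in m, angles in rad, forces in N, time in s.
With the tool pointing down it reaches from about 0.275 to 1 m from the base axis. Payload 8.4 kg.
Tool frame: the origin (TCP) lies on the front face of the gripper's body, between the roots of the fingers; the fingertips stand 73 mm ahead of it and the grasp point (between the pads) lies 54 mm ahead of it (r.hold_point_z is the z of the grasp point in the tool frame, in m); z points along the fingers, y is the direction in which the jaws open and shut (so a half turn about z gives the same grasp; the last joint's range is limited). The gripper opens to 85 mm and grips with 20 to 120 N. Pads are 22 mm wide; open, the fingers measure 114 mm over their backs; the gripper's body (76 mm by 85 mm) begins 54 mm behind the grasp point. The pads swing forward as they close: fully open they stand 13 mm farther back than shut.
Start: joints at [-1.26, 0.353, 1.633, -0, 1.155, -0.002], TCP at [0.192, -0.595, 0.304] pointing down, gripper open.
Joint ranges: [-2.63, 2.63], [-0.92, 2.1], [0.06, 2.66], [-1.3, 4.44], [0, 2.69], [-3.02, 3.02]. Speed limits (rad/s): [2.22, 2.22, 2.79, 3.14, 3.14, 3.14].

## Interface

Orientations are given as a 3x3 rotation matrix whose columns are the frame's x, y, z axes.
In Python, from plant import r gives the robot as it stands. The module is installed in compiled form; this text tells all that it offers.
- The arm moves only by the tool play_rows, never from a script. Its argument "moves" is a list of rows, each an object with "translation": the shift along the tool's x, y, z in mm, a list of three; "turn": the turn, a rotation vector about the tool's x, y, z in degrees, a list of three. In form: [{"translation": [tx, ty, tz], "turn": [wx, wy, wz]}, ...]. A call has 1 to 12 rows; each row is the pose to reach, as a shift and turn from the pose commanded when the call began, along the tool's axes at that moment; what a row does not reach only later rows make up. A row lasts 1/10 s, in which the tool goes at most 50 mm and 8.59 degrees, less where a joint would pass 70% of its speed; a pose out of reach is approached as far as the arm can. A call with a gripper value outside its range is refused whole. "fingers" is the closure, from 0 (fully open) to 1 (shut), set as the call begins (left out, the last holds). The fingers move at their own pace and stop on an object; the grip force is fixed at half the most. Time passes only in rows, so rows that repeat a pose let the fingers close. It gives the time, the measured TCP pose, the force and the opening at its end, in the units of the state.
- r.observe(): the state, without advancing time (a new reading comes with each control period).
- r.get_image(name): name is "scene" or "top" or "wrist"; returns (picture, depth): 384x512x3 uint8, red, green, blue; 384x512 float32, m along the optical axis (not along the pixel's ray), 0 where there is no reading.
- r.camera_info(name): a dict with "fx", "fy", "cx", "cy" (pixels), "R" (3x3) and "t" (3): a world point X has camera coordinates R X + t; the wrist camera has in their place "mount" (4x4, takes a point from camera to tool coordinates, whose origin is the TCP and whose axes are the flange's). Camera axes: x right, y down, z forward; pixel columns grow to the right and rows downward; lengths in m; the calibration is good to about 2 mm. The wrist camera is an equidistant fisheye: a pixel r from the principal point sees the ray r / f radians off the axis. A picture is of the moment at which its call begins: read the wrist's pose just before it. camera_info takes no time and is no camera call.
- r.finish_job(): hands the job in, once; it reports no verdict.
The state is a dict: "clock": time; "joint_pos": joint angles; "qd": joint speeds; "joint_efforts": joint torques, N m; "position": TCP position; "ee_rot": TCP orientation; "contact_force": force on the tool from outside, world axes, zero at the start; "ft_torque": the same for the moment, N m; "gripper_width": finger opening in m.
Only numpy, scipy, OpenCV 4.12 (cv2) and the standard library are available. Lean on these libraries where they do the work, as an engineer would, in place of code of your own. Each camera call takes 0.05 s, during which the arm holds its last target. There are 200 camera calls.

## Working session

There is one attempt and no reset: what is moved stays moved. The work goes in short steps, Python scripts to look and compute and a tool call to move; the robot and the scene stay as the last step left them, time stands still between calls to the robot, and variables do not carry over. Pictures are saved under pics/ and viewed, about 8 in all and at most 12, crops included, and the job is handed in when it is done.

Besides the shell and the picture viewer there is one more tool, called after "Call:" as name([rows], argument=value, ...), one row to a line, values as JSON. play_rows: Moves the arm, as the interface text tells. Its arguments: {"type":"object","properties":{"moves":{"type":"array"},"fingers":{"type":"number"}},"required":["moves"]}

```bash
mkdir -p pics; cat > h.py <<'E'
import numpy as np, cv2
from plant import r
def grab(n,tag):
    p,d=r.get_image(n); cv2.imwrite(f'pics/{tag}.png',p[:,:,::-1]); np.save(f'pics/{tag}.npy',d); return p,d
def px2w(n,d,u,v,z=None):
    c=r.camera_info(n); R=np.array(c['R']);t=np.array(c['t'])
    ray=np.array([(u-c['cx'])/c['fx'],(v-c['cy'])/c['fy'],1.])
    if z is None:
        k=d[int(round(v)),int(round(u))]; return R.T@(ray*k-t)
    o=-R.T@t; w=R.T@ray; return o+w*(z-o[2])/w[2]
E
python3 - <<'E'
from h import *
p,d=grab('top','top0'); p2,d2=grab('scene','sc0')
cv2.imwrite('pics/both.png',cv2.resize(np.hstack([p,p2])[:,:,::-1],(800,300),interpolation=cv2.INTER_AREA))
o=r.observe();print({k:np.round(v,3).tolist() for k,v in o.items()})
print(r.camera_info('top'))
E
```

```text
{'clock': 0.1, 'joint_pos': [-1.26, 0.354, 1.634, 0.0, 1.155, -0.002], 'qd': [0.001, -0.003, -0.003, 0.001, 0.0, -0.0], 'joint_efforts': [0.0, -60.636, -34.282, 0.0, 0.004, -0.0], 'position': [0.192, -0.594, 0.303], 'ee_rot': [[0.951, 0.308, -0.0], [0.308, -0.951, 0.001], [0.0, -0.001, -1.0]], 'contact_force': [-0.099, -0.473, 0.141], 'ft_torque': [-0.005, -0.03, 0.053], 'gripper_width': 0.085}
{'fx': 371.08390992342424, 'fy': 371.08390992342424, 'cx': 261.93281640381, 'cy': 194.47885458693935, 'R': array([[ 0.02337736, -0.99949421,  0.02155976],
       [-0.98562043, -0.02665213, -0.1668593 ],
       [ 0.16734952, -0.01734901, -0.98574497]]), 't': array([0.04309897, 0.60407957, 0.71592176])}
```

View pics/top0.png

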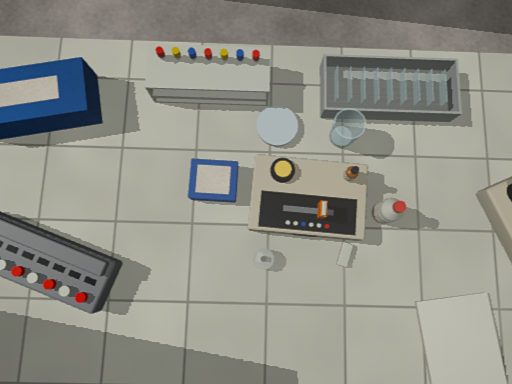

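View pics/sc0.png

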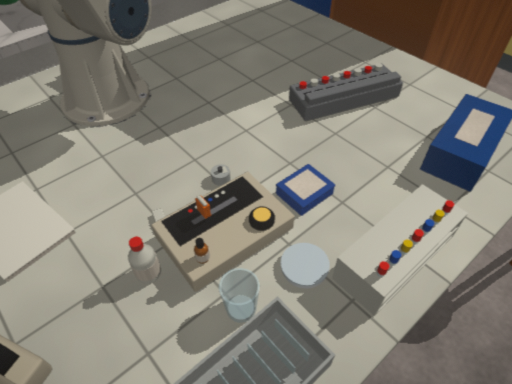

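Top view: the lamp box is centred near (308,197). The lever is at (323,209), the red dot at (327,226) and the blue dot at about (303,224). The oil bottle at (351,173) stands off the lever line. I'll enlarge this.

```bash
python3 - <<'E'
from h import *
p=cv2.imread('pics/top0.png');d=np.load('pics/top0.npy')
c=cv2.resize(p[145:250,240:380],None,fx=5.5,fy=5.5,interpolation=cv2.INTER_CUBIC);cv2.imwrite('pics/crop.png',c);print(c.shape)
hsv=cv2.cvtColor(p,cv2.COLOR_BGR2HSV)
for v in range(196,222,2): print(v,[round(float(px2w('top',d,u,v)[2])*1,3) for u in range(314,334,2)])
E
```

```text
(578, 770, 3)
196 [0.05, 0.052, 0.051, 0.049, 0.051, 0.051, 0.05, 0.05, 0.052, 0.049]
198 [0.05, 0.05, 0.049, 0.049, 0.052, 0.052, 0.049, 0.049, 0.05, 0.049]
200 [0.05, 0.047, 0.051, 0.05, 0.094, 0.049, 0.049, 0.05, 0.05, 0.051]
202 [0.051, 0.049, 0.073, 0.096, 0.1, 0.102, 0.096, 0.049, 0.049, 0.05]
204 [0.052, 0.051, 0.076, 0.096, 0.098, 0.099, 0.098, 0.051, 0.05, 0.051]
206 [0.051, 0.051, 0.076, 0.094, 0.102, 0.102, 0.806, 0.054, 0.049, 0.052]
208 [0.052, 0.052, 0.078, 0.095, 0.102, 0.102, 0.095, 0.051, 0.05, 0.051]
210 [0.051, 0.049, 0.082, 0.096, 0.101, 0.1, 0.097, 0.052, 0.051, 0.048]
212 [0.053, 0.051, 0.083, 0.094, 0.1, 0.1, 0.096, 0.051, 0.051, 0.049]
214 [0.05, 0.049, 0.085, 0.096, 0.101, 0.102, 0.095, 0.051, 0.05, 0.049]
216 [0.05, 0.05, 0.081, 0.096, 0.092, 0.094, 0.095, 0.05, 0.051, 0.051]
218 [0.05, 0.048, 0.05, 0.048, 0.068, 0.05, 0.051, 0.05, 0.05, 0.05]
220 [0.05, 0.05, 0.051, 0.052, 0.051, 0.049, 0.049, 0.05, 0.05, 0.051]
```

View pics/crop.png

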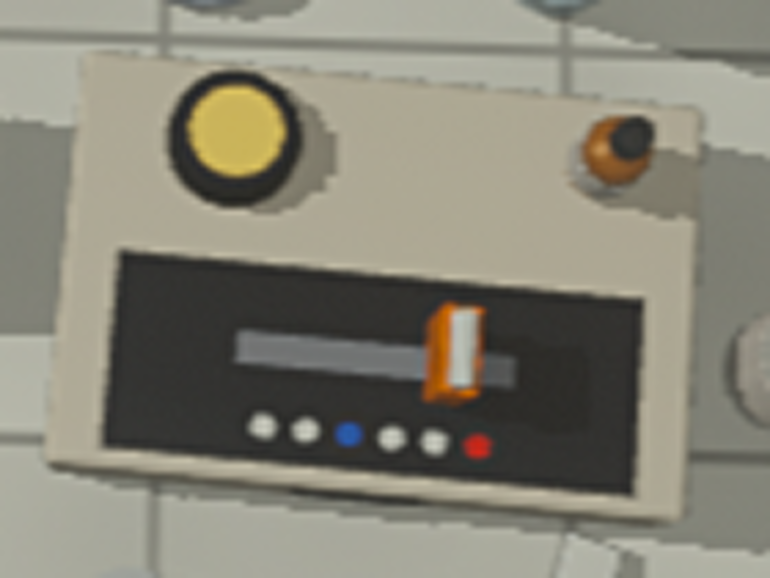

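The dots read clearly: red (477,446), blue (348,434), last white (263,426). The box-top corners are (88,53), (702,108), (683,518) and (47,463), and the crest runs (467,310)–(460,388). I'll fit the box frame from these.

```bash
python3 - <<'E'
from h import *
d=np.load('pics/top0.npy')
f=lambda x,y,z:px2w('top',d,240+(x+.5)/5.5-.5,145+(y+.5)/5.5-.5,z)
red,blue,last=[f(*q,.05) for q in((477,446),(348,434),(263,426))]
print('dots',red,blue,last,np.linalg.norm(last-red),np.linalg.norm(blue-red))
C=np.array([f(*q,.05)[:2] for q in((88,53),(702,108),(683,518),(47,463))])
B=np.array([[80,120],[80,-120],[-80,-120],[-80,120]])/1e3
cm=C.mean(0); U,S,V=np.linalg.svd((B-B.mean(0)).T@(C-cm)); R=(U@V).T
print('box c',cm,'yaw',np.degrees(np.arctan2(R[1,0],R[0,0])),'resid',(C-(B@R.T+cm))*1e3)
e=(last-red)[:2];print('yaw dots',np.degrees(np.arctan2(-e[0],e[1])))
for n,P in (('red',red),('blue',blue),('last',last),('crest',(f(467,310,.101)+f(460,388,.101))/2),('oil top',f(630,138,.108)),('stain cap',px2w('top',d,399,207,.11)),('port',f(237,130,.068))):
    print(n,P,'box',(R.T@(P[:2]-cm))*1e3)
E
```

```text
dots [ 0.54173361 -0.0748169   0.05      ] [ 0.54498182 -0.02673745  0.05      ] [0.54715537 0.0049231  0.05      ] 0.07992410383194654 0.04818904819969456
box c [ 0.60256579 -0.03874975] yaw -3.6886479234384386 resid [[-1.78192624 -2.20937263]
 [-1.17518543  1.55176604]
 [ 1.97779764  2.12624942]
 [ 0.97931403 -1.46864284]]
yaw dots -3.8897206361068974
red [ 0.54173361 -0.0748169   0.05      ] box [-58.3857911  -39.90604267]
blue [ 0.54498182 -0.02673745  0.05      ] box [-58.23748109   8.28277731]
last [0.54715537 0.0049231  0.05      ] box [-58.10530755  40.017569  ]
crest [ 0.57102633 -0.06039777  0.101     ] box [-30.08140614 -23.63224651]
oil top [ 0.64660514 -0.11834686  0.108     ] box [ 49.06896428 -76.59896214]
stain cap [ 0.57553001 -0.20243885  0.11      ] box [ -16.44890212 -165.08933598]
port [0.65533157 0.01749618 0.068     ] box [49.03791292 59.52408168]
```

The measurements agree: dot spacing 48.2/79.9 mm, box yaw -3.8°, lever at about 16 mm (first notch). I'll shut the fingers and go above a point on the far side of the lever, with tool x along box +y, so the 22 mm wide finger edges push.

Call:
play_rows([
  {"translation": [539,-427,0],"turn": [0,0,-68]},
  {"translation": [539,-427,0],"turn": [0,0,-68]},
  {"translation": [539,-427,0],"turn": [0,0,-68]},
  {"translation": [539,-427,0],"turn": [0,0,-68]},
  {"translation": [539,-427,0],"turn": [0,0,-68]},
  {"translation": [539,-427,0],"turn": [0,0,-68]},
  {"translation": [539,-427,0],"turn": [0,0,-68]},
  {"translation": [539,-427,0],"turn": [0,0,-68]},
  {"translation": [539,-427,0],"turn": [0,0,-68]},
  {"translation": [539,-427,0],"turn": [0,0,-68]},
  {"translation": [539,-427,0],"turn": [0,0,-68]},
  {"translation": [539,-427,0],"turn": [0,0,-68]},
], fingers=1)

```text
clock: 1.3
position: [0.5258, -0.0934, 0.3038]
ee_rot: [[0.071, 0.997, -0.0], [0.997, -0.071, -0.0], [-0.0, -0.0, -1.0]]
contact_force: [0.1, -1.1, -0.4]
gripper_width: 0.0002
```

```bash
cat >> h.py <<'E'
a=np.radians(-3.8);RB=np.array([[np.cos(a),-np.sin(a),0],[np.sin(a),np.cos(a),0],[0,0,1]]);CB=np.array([.6026,-.0387,0])
def st(goal=None):
    o=r.observe();P=np.array(o['position']);R=np.array(o['ee_rot'])
    print('t',o['clock'],'box mm',np.round(RB.T@(P-CB)*1e3,1),'F box',np.round(RB.T@np.array(o['contact_force']),1),'w',o['gripper_width'])
    print('tool axes in box\n',np.round(RB.T@R,3))
    if goal is not None: print('tool shift mm',np.round(R.T@(RB@(np.array(goal)/1e3)+CB-P)*1e3,1))
E
python3 -c "
from h import *
st([-30,15,145])"
```

```text
t 1.3 box mm [-73.  -59.7 303.8] F box [ 0.2 -1.1 -0.4] w 0.0002193705551694276
tool axes in box
 [[ 0.005  1.    -0.   ]
 [ 1.    -0.005 -0.   ]
 [-0.    -0.    -1.   ]]
tool shift mm [ 74.9  42.7 158.8]
```

Call:
play_rows([
  {"translation": [75,43,0],"turn": [0,0,0]},
  {"translation": [75,43,0],"turn": [0,0,0]},
  {"translation": [75,43,0],"turn": [0,0,0]},
  {"translation": [75,43,80],"turn": [0,0,0]},
  {"translation": [75,43,80],"turn": [0,0,0]},
  {"translation": [75,43,80],"turn": [0,0,0]},
  {"translation": [75,43,80],"turn": [0,0,0]},
])

```text
clock: 2.0
position: [0.5731, -0.0241, 0.2241]
ee_rot: [[0.072, 0.997, -0.001], [0.997, -0.072, -0.0], [-0.0, -0.001, -1.0]]
contact_force: [0.2, 0.6, 0.6]
gripper_width: -0.0
```

```bash
python3 - <<'E'
from h import *
st([-30,15,145])
p,d=grab('wrist','w1'); p2,d2=grab('scene','s1')
cv2.imwrite('pics/m1.png',np.hstack([cv2.resize(p[:,:,::-1],(400,300)),cv2.resize(p2[130:310,110:350,::-1],(400,300),interpolation=cv2.INTER_CUBIC)]))
E
```

```text
t 2.0 box mm [-30.4  12.6 224.1] F box [0.2 0.6 0.6] w -1.651146982160802e-05
tool axes in box
 [[ 0.005  1.    -0.001]
 [ 1.    -0.005 -0.   ]
 [-0.    -0.001 -1.   ]]
tool shift mm [ 2.4  0.5 79.1]
```

View pics/m1.png

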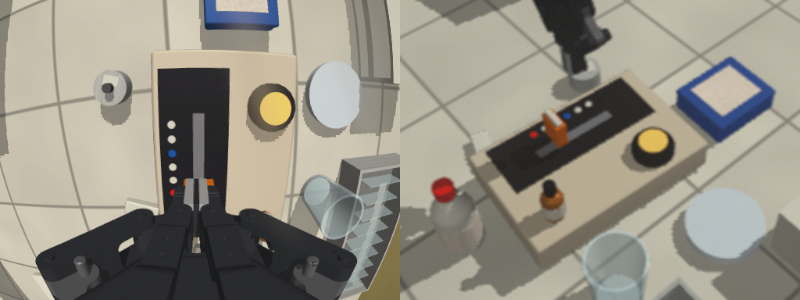

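Left: the shut fingers hang on the far side of the lever, with the slot ahead of them. Right: the lever stands between the red dot and the first white dots, and the path down is clear. I'll lower to TCP z 145.

Call:
play_rows([
  {"translation": [3,0,30],"turn": [0,0,0]},
  {"translation": [3,0,55],"turn": [0,0,0]},
  {"translation": [3,0,70],"turn": [0,0,0]},
  {"translation": [3,0,79],"turn": [0,0,0]},
  {"translation": [3,0,79],"turn": [0,0,0]},
  {"translation": [3,0,79],"turn": [0,0,0]},
])

```text
clock: 2.7
position: [0.5743, -0.0208, 0.1458]
ee_rot: [[0.071, 0.997, 0.001], [0.997, -0.071, -0.0], [0.0, 0.001, -1.0]]
contact_force: [-0.4, -1.0, -0.3]
gripper_width: 0.0001
```

```bash
python3 - <<'E'
from h import *
st([-30,-24,145])
p,d=grab('scene','s2')
cv2.imwrite('pics/m2.png',cv2.resize(p[150:270,140:300,::-1],(640,480),interpolation=cv2.INTER_CUBIC))
E
```

```text
t 2.7 box mm [-29.5  16.  145.8] F box [-0.3 -1.1 -0.3] w 0.00012381128259168937
tool axes in box
 [[ 0.005  1.     0.001]
 [ 1.    -0.005  0.   ]
 [ 0.     0.001 -1.   ]]
tool shift mm [-40.   -0.3   0.8]
```

View pics/m2.png

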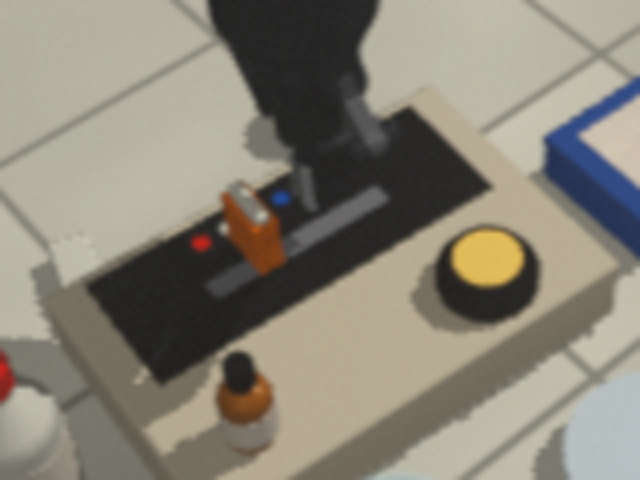

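The fingertip (308,200) is beside the lever (255,230) on its far side, at face height. I'll push towards home in small steps.

Call:
play_rows([
  {"translation": [-10,0,4],"turn": [0,0,0]},
  {"translation": [-18,0,4],"turn": [0,0,0]},
  {"translation": [-22,0,4],"turn": [0,0,0]},
  {"translation": [-25,0,4],"turn": [0,0,0]},
  {"translation": [-28,0,4],"turn": [0,0,0]},
  {"translation": [-31,0,4],"turn": [0,0,0]},
  {"translation": [-34,0,4],"turn": [0,0,0]},
  {"translation": [-36,0,4],"turn": [0,0,0]},
  {"translation": [-37,0,4],"turn": [0,0,0]},
  {"translation": [-37,0,4],"turn": [0,0,0]},
])

```text
clock: 3.75
position: [0.5709, -0.0578, 0.1408]
ee_rot: [[0.071, 0.997, -0.0], [0.997, -0.071, -0.0], [-0.0, -0.0, -1.0]]
contact_force: [0.3, 0.2, -0.9]
gripper_width: 0.0001
```

```bash
python3 - <<'E'
from h import *
st()
p,d=grab('top','t3')
cv2.imwrite('pics/m3.png',cv2.resize(p[185:250,270:370,::-1],(770,500),interpolation=cv2.INTER_CUBIC))
E
```

```text
t 3.75 box mm [-30.3 -21.1 140.8] F box [ 0.3  0.2 -0.9] w 0.00012978720964410386
tool axes in box
 [[ 0.005  1.    -0.   ]
 [ 1.    -0.005 -0.   ]
 [-0.    -0.    -1.   ]]
```

View pics/m3.png

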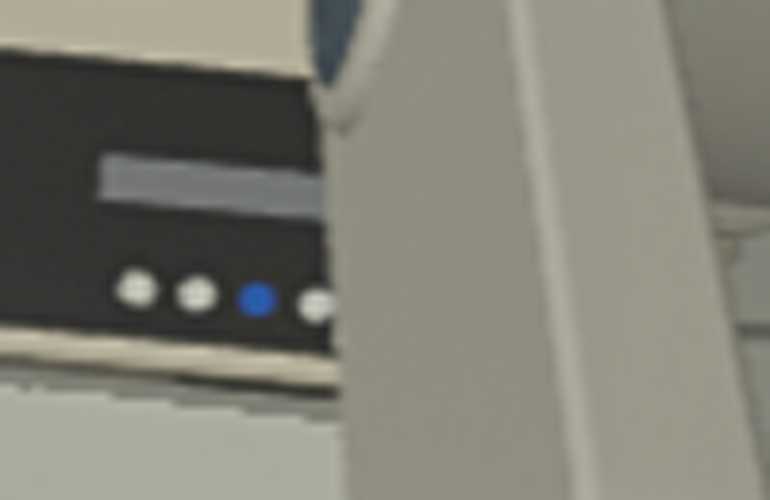

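The arm hides the lever in the top view, and there is no force, so the lever has probably snapped home already. I'll press gently on to feel the stop.

Call:
play_rows([
  {"translation": [-1,0,0],"turn": [0,0,0]},
  {"translation": [-2,0,0],"turn": [0,0,0]},
  {"translation": [-3,0,0],"turn": [0,0,0]},
  {"translation": [-3,0,0],"turn": [0,0,0]},
])

```text
clock: 4.2
position: [0.5709, -0.0588, 0.1409]
ee_rot: [[0.072, 0.997, 0.0], [0.997, -0.072, 0.003], [0.003, -0.0, -1.0]]
contact_force: [1.0, 12.6, 0.3]
gripper_width: -0.0002
```

```bash
python3 -c "
from h import *
st()
p,d=grab('scene','s4')
cv2.imwrite('pics/m4.png',cv2.resize(p[150:270,140:300,::-1],(640,480),interpolation=cv2.INTER_CUBIC))"
```

```text
t 4.2 box mm [-30.3 -22.2 140.9] F box [ 0.2 12.6  0.3] w -0.00020106889533995527
tool axes in box
 [[ 0.006  1.    -0.   ]
 [ 1.    -0.006  0.003]
 [ 0.003 -0.    -1.   ]]
```

View pics/m4.png

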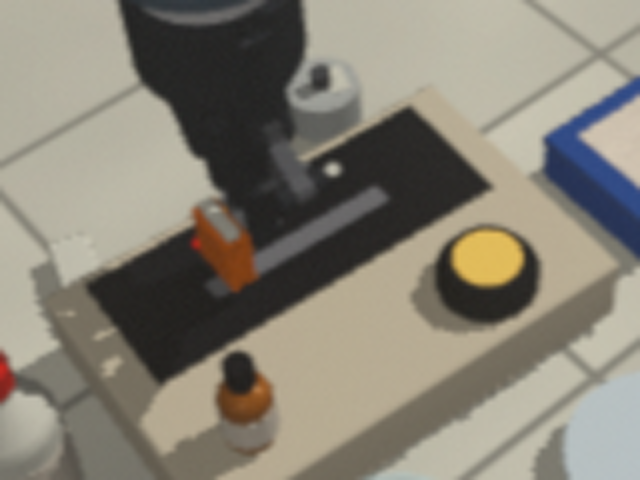

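The stop is felt: 12.6 N with the tool at box y -22.2, where -22 was predicted for home, and the picture shows the lever beside the red dot. Next I'll back off, lift, cross over and come down on the home side.

Call:
play_rows([
  {"translation": [6,0,0],"turn": [0,0,0]},
  {"translation": [12,0,0],"turn": [0,0,0]},
  {"translation": [12,0,-30],"turn": [0,0,0]},
  {"translation": [12,0,-60],"turn": [0,0,0]},
  {"translation": [12,0,-60],"turn": [0,0,0]},
  {"translation": [-25,0,-60],"turn": [0,0,0]},
  {"translation": [-54,0,-60],"turn": [0,0,0]},
  {"translation": [-54,0,-60],"turn": [0,0,0]},
  {"translation": [-54,0,-60],"turn": [0,0,0]},
])

```text
clock: 5.15
position: [0.5666, -0.1147, 0.2003]
ee_rot: [[0.073, 0.997, -0.001], [0.997, -0.073, 0.0], [0.0, -0.001, -1.0]]
contact_force: [0.2, 0.4, 0.0]
gripper_width: -0.0001
```

```bash
python3 -c "
from h import *
st([-30,-78,142])
p,d=grab('scene','s5')
cv2.imwrite('pics/m5.png',cv2.resize(p[130:290,120:320,::-1],(750,600),interpolation=cv2.INTER_CUBIC))"
```

```text
t 5.15 box mm [-30.9 -78.2 200.3] F box [0.2 0.4 0. ] w -0.00012076209184838112
tool axes in box
 [[ 0.006  1.    -0.001]
 [ 1.    -0.006  0.   ]
 [ 0.    -0.001 -1.   ]]
tool shift mm [ 0.2  0.9 58.3]
```

View pics/m5.png

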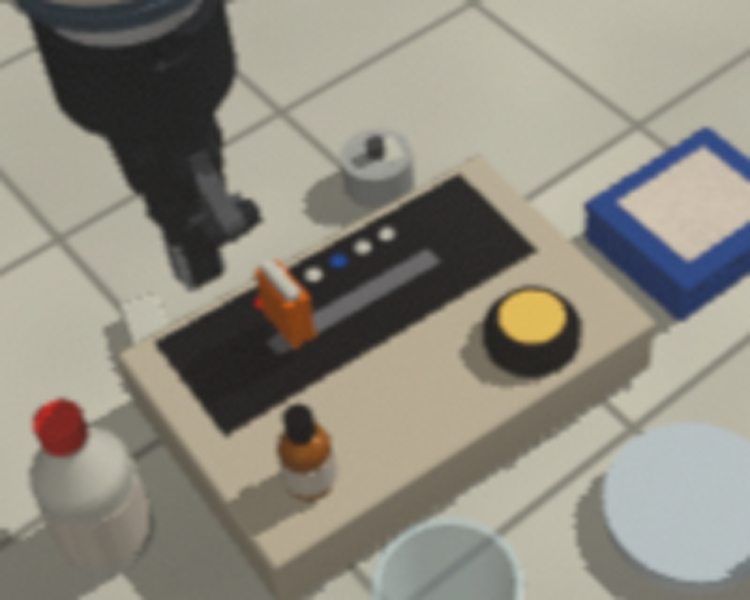

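The lever (285,305) stays at the red dot, and the home side is free. I'll go down and advance to just short of contact (box y -58).

Call:
play_rows([
  {"translation": [0,1,30],"turn": [0,0,0]},
  {"translation": [0,1,50],"turn": [0,0,0]},
  {"translation": [0,1,58],"turn": [0,0,0]},
  {"translation": [0,1,58],"turn": [0,0,0]},
  {"translation": [8,1,58],"turn": [0,0,0]},
  {"translation": [15,1,58],"turn": [0,0,0]},
  {"translation": [15,1,58],"turn": [0,0,0]},
  {"translation": [15,1,58],"turn": [0,0,0]},
])

```text
clock: 6.0
position: [0.5693, -0.0992, 0.1435]
ee_rot: [[0.07, 0.998, 0.001], [0.998, -0.07, -0.0], [-0.0, 0.001, -1.0]]
contact_force: [0.8, 1.0, 0.1]
gripper_width: 0.0002
```

```bash
python3 -c "
from h import *
st([-30,-58,142])"
```

```text
t 6.0 box mm [-29.2 -62.6 143.5] F box [0.8 1.1 0.1] w 0.00018816087046233382
tool axes in box
 [[ 0.004  1.     0.001]
 [ 1.    -0.004 -0.   ]
 [-0.     0.001 -1.   ]]
tool shift mm [ 4.6 -0.8  1.5]
```

Call:
play_rows([
  {"translation": [3,0,0],"turn": [0,0,0]},
  {"translation": [5,0,0],"turn": [0,0,0]},
  {"translation": [6,0,0],"turn": [0,0,0]},
  {"translation": [7,0,0],"turn": [0,0,0]},
  {"translation": [8,0,0],"turn": [0,0,0]},
  {"translation": [9,0,0],"turn": [0,0,0]},
  {"translation": [9,0,0],"turn": [0,0,0]},
])

```text
clock: 6.7
position: [0.5697, -0.0905, 0.1429]
ee_rot: [[0.071, 0.997, 0.0], [0.997, -0.071, 0.0], [0.0, 0.0, -1.0]]
contact_force: [0.3, -1.2, 1.8]
gripper_width: 0.0002
```

Call:
play_rows([
  {"translation": [1,0,0],"turn": [0,0,0]},
  {"translation": [2,0,0],"turn": [0,0,0]},
  {"translation": [3,0,0],"turn": [0,0,0]},
  {"translation": [4,0,0],"turn": [0,0,0]},
  {"translation": [5,0,0],"turn": [0,0,0]},
  {"translation": [6,0,0],"turn": [0,0,0]},
  {"translation": [6,0,0],"turn": [0,0,0]},
])

```text
clock: 7.4
position: [0.5699, -0.0844, 0.1428]
ee_rot: [[0.071, 0.997, -0.0], [0.997, -0.071, 0.0], [0.0, -0.0, -1.0]]
contact_force: [-0.6, 0.3, -0.0]
gripper_width: 0.0003
```

```bash
python3 -c "
from h import *
st([-30,-58,142])"
```

```text
t 7.4 box mm [-29.6 -47.7 142.8] F box [-0.7  0.2 -0. ] w 0.0003167099272781435
tool axes in box
 [[ 0.005  1.    -0.   ]
 [ 1.    -0.005  0.   ]
 [ 0.    -0.    -1.   ]]
tool shift mm [-10.3  -0.4   0.8]
```

The first click is done: no force at tool y -47.7, so the lever has run ahead to 16 mm. Second click: +16 mm.

Call:
play_rows([
  {"translation": [3,0,0],"turn": [0,0,0]},
  {"translation": [5,0,0],"turn": [0,0,0]},
  {"translation": [7,0,0],"turn": [0,0,0]},
  {"translation": [8,0,0],"turn": [0,0,0]},
  {"translation": [9,0,0],"turn": [0,0,0]},
  {"translation": [10,0,0],"turn": [0,0,0]},
  {"translation": [11,0,0],"turn": [0,0,0]},
  {"translation": [12,0,0],"turn": [0,0,0]},
  {"translation": [13,0,0],"turn": [0,0,0]},
  {"translation": [14,0,0],"turn": [0,0,0]},
  {"translation": [15,0,0],"turn": [0,0,0]},
  {"translation": [15,0,0],"turn": [0,0,0]},
])

```text
clock: 8.6
position: [0.5712, -0.0694, 0.1429]
ee_rot: [[0.071, 0.997, 0.0], [0.997, -0.071, 0.0], [0.0, 0.0, -1.0]]
contact_force: [-0.6, 0.5, -0.4]
gripper_width: -0.0002
```

```bash
python3 -c "
from h import *
st([-30,-17,142])
p,d=grab('scene','s6')
cv2.imwrite('pics/m6.png',cv2.resize(p[150:270,140:300,::-1],(640,480),interpolation=cv2.INTER_CUBIC))"
```

```text
t 8.6 box mm [-29.3 -32.7 142.9] F box [-0.6  0.4 -0.4] w -0.00023636399666492012
tool axes in box
 [[ 0.005  1.     0.   ]
 [ 1.    -0.005  0.   ]
 [ 0.     0.    -1.   ]]
tool shift mm [15.7 -0.8  0.9]
```

View pics/m6.png

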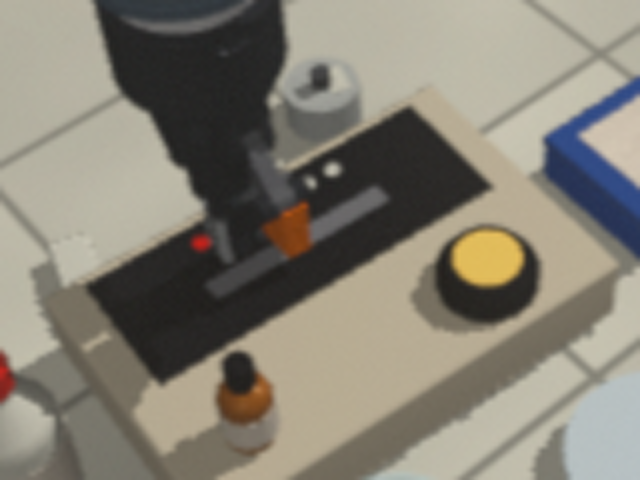

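Lever base is at (297,255), against about (240,287) at home and (270,272) in notch 1, so it is in notch 2. Now the last click, slower.

Call:
play_rows([
  {"translation": [3,0,0],"turn": [0,0,0]},
  {"translation": [5,0,0],"turn": [0,0,0]},
  {"translation": [7,0,0],"turn": [0,0,0]},
  {"translation": [8,0,0],"turn": [0,0,0]},
  {"translation": [9,0,0],"turn": [0,0,0]},
  {"translation": [10,0,0],"turn": [0,0,0]},
  {"translation": [11,0,0],"turn": [0,0,0]},
  {"translation": [12,0,0],"turn": [0,0,0]},
  {"translation": [13,0,0],"turn": [0,0,0]},
  {"translation": [14,0,0],"turn": [0,0,0]},
  {"translation": [14.5,0,0],"turn": [0,0,0]},
  {"translation": [15,0,0],"turn": [0,0,0]},
])

```text
clock: 9.85
position: [0.5722, -0.0545, 0.1429]
ee_rot: [[0.071, 0.997, 0.0], [0.997, -0.071, 0.0], [0.0, -0.0, -1.0]]
contact_force: [0.7, -0.9, 1.0]
gripper_width: -0.0001
```

Call:
play_rows([
  {"translation": [0.5,0,0],"turn": [0,0,0]},
  {"translation": [1,0,0],"turn": [0,0,0]},
  {"translation": [1,0,0],"turn": [0,0,0]},
])

```text
clock: 10.15
position: [0.5723, -0.0535, 0.1428]
ee_rot: [[0.071, 0.997, -0.0], [0.997, -0.071, 0.0], [0.0, -0.0, -1.0]]
contact_force: [1.0, -0.3, 0.3]
gripper_width: -0.0001
```

```bash
python3 -c "
from h import *
st()
p,d=grab('scene','s7')
a=cv2.imread('pics/s6.png')[180:230,180:260,::-1]
cv2.imwrite('pics/m7.png',cv2.resize(np.hstack([a,p[180:230,180:260]])[:,:,::-1],(800,250),interpolation=cv2.INTER_CUBIC))"
```

```text
t 10.15 box mm [-29.3 -16.8 142.8] F box [ 1.  -0.2  0.3] w -9.638721135597181e-05
tool axes in box
 [[ 0.005  1.    -0.   ]
 [ 1.    -0.005  0.   ]
 [ 0.    -0.    -1.   ]]
```

View pics/m7.png

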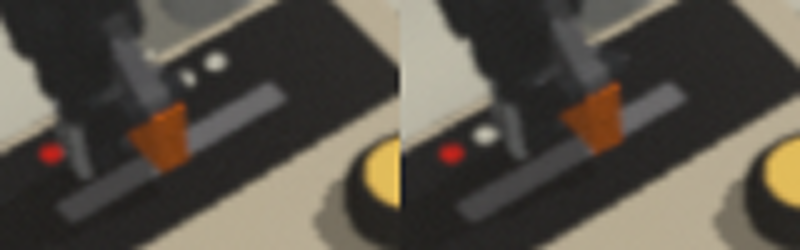

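The lever base moved from (172,170) to (605-400,150), one full notch, with a gap ahead of the finger and no force: third click done. I'll back off, lift and move the arm clear.

Call:
play_rows([
  {"translation": [-10,0,0],"turn": [0,0,0]},
  {"translation": [-20,0,0],"turn": [0,0,0]},
  {"translation": [-20,0,-40],"turn": [0,0,0]},
  {"translation": [-20,0,-80],"turn": [0,0,0]},
  {"translation": [-20,0,-120],"turn": [0,0,0]},
  {"translation": [-60,0,-150],"turn": [0,0,0]},
  {"translation": [-110,0,-150],"turn": [0,0,0]},
  {"translation": [-160,0,-150],"turn": [0,0,0]},
  {"translation": [-210,0,-150],"turn": [0,0,0]},
  {"translation": [-260,0,-150],"turn": [0,0,0]},
  {"translation": [-300,0,-150],"turn": [0,0,0]},
  {"translation": [-300,0,-150],"turn": [0,0,0]},
])

```text
clock: 11.4
position: [0.5495, -0.3585, 0.2927]
ee_rot: [[0.076, 0.997, 0.0], [0.997, -0.076, -0.002], [-0.002, 0.0, -1.0]]
contact_force: [0.3, 0.3, -0.2]
gripper_width: -0.0001
```

```bash
python3 -c "
from h import *
st()
p,d=grab('top','t8')
b=cv2.imread('pics/top0.png')[90:280,180:430]
q=p[90:280,180:430,::-1]
cv2.imwrite('pics/m8.png',cv2.resize(np.hstack([b,q]),(800,304),interpolation=cv2.INTER_CUBIC))
cv2.imwrite('pics/m9.png',cv2.resize(p[145:250,240:380,::-1],None,fx=5.5,fy=5.5,interpolation=cv2.INTER_CUBIC))"
```

```text
t 11.4 box mm [ -31.8 -322.7  292.7] F box [ 0.3  0.4 -0.2] w -0.0001028726088776209
tool axes in box
 [[ 0.009  1.     0.   ]
 [ 1.    -0.009 -0.002]
 [-0.002  0.    -1.   ]]
```

View pics/m8.png

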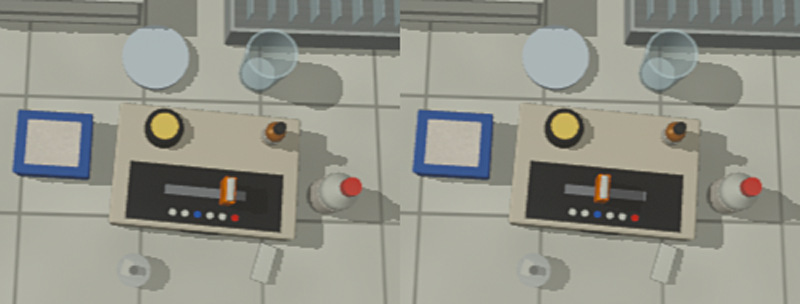

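View pics/m9.png

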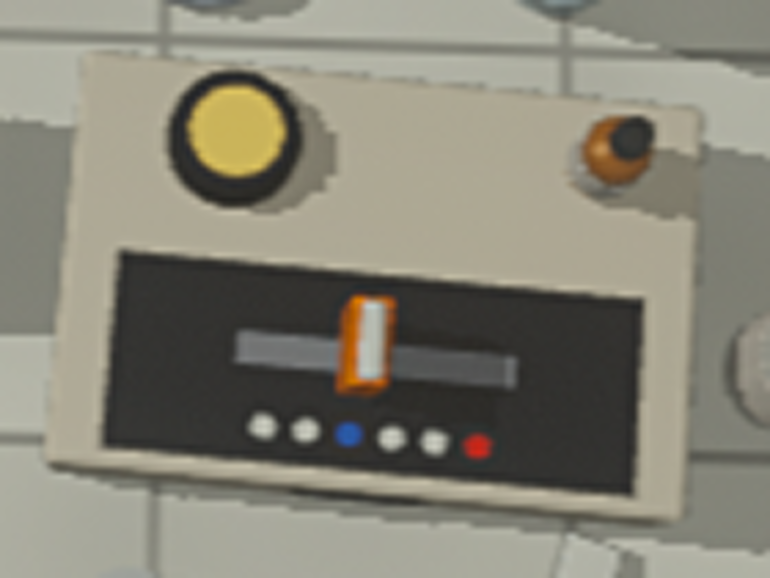

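The crest moved from x 464 to 371, about 93 px. That is two notches from its start in notch 1, so it is now in the third. Nothing loose has moved between the two pictures. Handing in.

```bash
python3 -c "
from h import *
d=np.load('pics/t8.npy')
f=lambda x,y:px2w('top',d,240+(x+.5)/5.5-.5,145+(y+.5)/5.5-.5,.101)
P=(f(373,301)+f(368,379))/2
print('lever mm',(RB.T@(P-CB))[1]*1e3+40)
print(r.finish_job())"
```

```text
lever mm 48.920252349727555
the job is handed in; nothing more can be done
None
```

The lever is in its third notch, at the blue dot. I pushed it home with the shut fingers and then back three clicks from the other side, one at a time and never pinching it. The job is handed in; the hand-in gives no verdict.

- **Home:** the stop was felt at 12.6 N, with the tool at box y -22.2 mm where -22 mm was predicted. The scene picture showed the lever beside the red dot.
- **Third notch:** the final top picture puts the lever at 48.9 mm, against a nominal 48 mm, so it is within the 3.5 mm allowed. The contact force at the end of each click was about zero. The top view was hidden by the arm during the pushes, so I counted the clicks by tool position and force, with scene pictures after the second and third.
- **Loose things:** the bottles, dishes and other things look unmoved when the first and last top pictures are compared by eye; I did not measure them.
- **Arm:** it ended clear of everything, with no contact force, at about 11.5 s of the 56 s allowed.

No check failed or disagreed.

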